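Ready the induction hob for a copper pan

TASK

The copper pan is about to go on the induction hob, so slide the steel diffuser plate across the glass, without lifting it and without pressing hard on the glass, until it lies centred on the printed ring. Then turn the power dial up to the seventh click above off (off is where the pointer meets the red dot) and let it settle there. Leave the pan, pepper mill, spoon and knife where they are.

Things in the scene. Friction and masses are not known exactly. Their poses are not given: they have to be found in the camera images.
- hob: countertop induction hob, fixed, 330 wide (y) x 375 deep (x) x 94 mm high; steel case; black glass top, level, 94 mm up, from x = -108 to +182, y = +-161 mm; front edge: a black fascia sloping up to the glass at 20 degrees (x = -190 mm, 60 mm high, to x = -112 mm, 88 mm high). Origin: centre of the underside, on the counter; x from fascia to back, z up
- zone (a point): centre of the cooking zone on the glass surface (marked by a small white cross and by a white printed ring, 184 mm in diameter, concentric with it; z up). The plate lies centred on it when the white ring shows evenly all round
- diffuser: diffuser plate: loose flat steel disc, 160 mm across, 4 mm thick, 0.45 to 0.8 kg, lying on the hob glass; origin: centre of its underside; z up. Too flat and wide to pinch; it slides on the glass (friction about 0.2) and follows a fingertip that presses on its top with 5 to 15 N; more than 60 N from the fingers endangers the glass
- dial (a joint): power dial angle (rad): 0 = off, an end stop (pointer at the red dot, lower left); grows clockwise seen facing the fascia, to an end stop at 4.608. A click every 0.419 rad (24 degrees), each with a white tick, no numbers; eleven above off, the seventh at 2.932. A click takes about 0.2 N m; let go, the dial springs to the nearest click. Starts at off or one of the first four clicks
- dial_grip (a point): on the dial's axis, 31 mm out from the fascia; z along the axis, out of the fascia (20 degrees off vertical, towards the hob's front); x along the grip bar to its pointer end (white line); both turn with the dial. Dial: round aluminium skirt, 62 mm across, top 7.5 mm out from the fascia; on it a black bar 56 mm long (x), 16 mm thick (y), ending 41.5 mm out. Fascia round it flat within 7 mm
- saucepan: copper saucepan, 164 mm in diameter and 95 mm high, with a long dark steel handle; stands on the counter to the right of the hob; leave it. Origin: centre of its underside; the handle points along its -x, out to 225 mm
- pepper_mill: dark wooden pepper mill, 58 mm in diameter, 166 mm tall; stands on the counter close to the left side of the hob; leave it. Origin: centre of its underside
- spoon: wooden-handled steel spoon, 240 mm long, lying on the counter close to the right side of the hob; leave it. Origin: its middle, on the counter; x along it, to the bowl
- knife: chef's knife with a black handle, 310 mm long, lying on the green board at the left; leave it. Origin: near its middle, underside
Mind the look-alikes: they are no part of the job. Of the things like the diffuser, leave any that is pink; of the rest the larger one is meant.

How it is judged:
On the way, in this order (a step that is already met when the one before it is completed fails the run):
1. the diffuser plate lies flat and still on the glass, centred on the ring to within 12 mm (horizontal distance between diffuser and zone below 0.012 m and z of diffuser in the frame of zone below 0.004 m and angle between diffuser's own z axis and vertical below 0.04 rad and linear speed of diffuser below 0.02 m/s), for 0.3 s.
2. the dial stands at the seventh click (within 0.12 rad) (value of joint dial between 2.81215 and 3.05215 rad), for 0.3 s.
At the end, for the whole second after the job is handed in: the plate lies flat and at rest on the glass, its centre within 12 mm of the ring's centre; the dial rests at the seventh click above off (2.932 rad, within 0.12) (all of step 1 and all of step 2 and velocity of joint dial between -0.1 and 0.1 rad/s); the robot touches nothing.
It fails at once if the plate is lifted or tipped off the glass (z of diffuser in the frame of zone above 0.015 m or angle between diffuser's own z axis and vertical above 0.15 rad).
It fails at once if the fingers press on the plate with more than 60 N (contact force between the fingers and diffuser above 60 N).
It fails at once if the pan, mill, spoon or knife is moved by more than 30 mm (distance of any of saucepan, pepper_mill, spoon, knife from where it was at the start of the episode above 0.03 m).
It also fails if it takes over 70 s, if anything falls off the work surface, if the arm or the gripper's body presses on something with over 40 N, if the wrist force passes 120 N, or if a joint passes its speed limit or range.

ROBOT

A 6-joint arm with a two-finger parallel gripper is mounted at the origin on the work surface. World frame = base frame: x ahead of the robot, y to its left, z up, the work surface at z = 0. Lengths are in m, angles in rad, forces in N, time in s.
With the tool pointing down it reaches from about 0.25 to 0.775 m from the base axis. Payload 4 kg.
Tool frame: the origin (TCP) lies midway between the tips of the shut fingers; the grasp point (between the pads) lies 19 mm behind it; z points along the fingers, y is the direction in which the jaws open and shut (so a half turn about z gives the same grasp; the last joint's range is limited). The gripper opens to 94 mm and grips with 3 to 60 N. Pads are 16 mm wide; open, the fingers measure 119 mm over their backs; the gripper's body (75 mm by 177 mm) begins 78 mm behind the grasp point.
Start: joints at [-0.103, 0.087, 1.371, -0, 1.684, -0.103], TCP at [0.55, -0, 0.206] pointing down, gripper open.
Joint ranges: [-3.1, 3.1], [-0.76, 2.03], [0.27, 2.55], [-1.08, 4.22], [0.17, 2.65], [-2.57, 2.57]. Speed limits (rad/s): [2.79, 2.79, 3.14, 3.14, 3.14, 3.14].

INTERFACE

Orientations are given as [roll, pitch, yaw] about the fixed x, y, z axes, in that order (R = Rz(yaw) Ry(pitch) Rx(roll)).
In Python, from bench import robot, cams gives the robot as it stands.
- The arm moves only by the tool step_arm, never from a script. Its argument "plan" is a list that holds one entry, the list of rows, each a list of 5 numbers: the shift along the world's x, y, z in mm, then the turn about the world's z in rad, then the opening in per cent of the stroke, from 0 (shut) to 100 (fully open). In form: [[[tx, ty, tz, turn, fingers], ...]]. A call has 1 to 8 rows; each row is the pose to reach, as a shift and turn from the pose commanded when the call began; what a row does not reach only later rows make up. A row lasts 1/12 s, in which the tool goes at most 41.7 mm and 7.16 degrees, less where a joint would pass 70% of its speed; a pose out of reach is approached as far as the arm can. A call with a gripper value outside its range is refused whole. The fingers move at their own pace and stop on an object; the grip force is fixed at half the most. Time passes only in rows, so rows that repeat a pose let the fingers close. It gives the time, the measured TCP pose, the force and the opening at its end, in the units of the state.
- robot.get_obs(): the state, without advancing time (a new reading comes with each control period).
- cams.snapshot(name): name is "scene" or "side" or "wrist"; returns a dict with "frame" (480x640x3 uint8, red, green, blue), "camera_matrix" (3x3 intrinsics, pixels), "k1" (the pictures are not rectified: a ray, as slopes to the right and down, at radius r is drawn at 1 + k1 r^2 times it, then the intrinsics apply), "origin" and "attitude" of the camera in the world; the wrist camera has in their place "T_tool_cam" (4x4, takes a point from camera to tool coordinates, whose origin is the TCP and whose axes are the flange's). Camera axes: x right, y down, z forward; pixel columns grow to the right and rows downward; lengths in m; the calibration is good to about 2 mm. A picture is of the moment at which its call begins: read the wrist's pose just before it. There is no depth.
- robot.close_job(): hands the job in, once; it reports no verdict.
The state is a dict: "time": time; "joint_positions": joint angles; "qvel": joint speeds; "joint_torque": joint torques, N m; "tool_pos": TCP position; "ee_rot": TCP orientation; "wrist_force": force on the tool from outside, world axes, zero at the start; "wrist_torque": the same for the moment, N m; "width": finger opening in m.
Only numpy, scipy, OpenCV 4.12 (cv2) and the standard library are available. Lean on these libraries where they do the work, as an engineer would, in place of code of your own. Each camera call takes 0.05 s, during which the arm holds its last target. There are 200 camera calls.

## Working session

There is one attempt and no reset: what is moved stays moved. The work goes in short steps, Python scripts to look and compute and a tool call to move; the robot and the scene stay as the last step left them, time stands still between calls to the robot, and variables do not carry over. Pictures are saved under pics/ and viewed, about 8 in all and at most 12, crops included, and the job is handed in when it is done.

Besides the shell and the picture viewer there is one more tool, called as name([rows], argument=value, ...), one row to a line, values as JSON. step_arm: Moves the arm, as the interface text tells. Its arguments: {"type":"object","properties":{"plan":{"type":"array"}},"required":["plan"]}

```bash
ls; mkdir -p pics; cat > h.py <<'E'
import numpy as np, cv2
from scipy.spatial.transform import Rotation as R
from bench import robot, cams
def snap(n):
    o=robot.get_obs(); s=cams.snapshot(n); s['obs']=o
    if n=='wrist':
        T=np.eye(4);T[:3,3]=o['tool_pos'];T[:3,:3]=R.from_euler('xyz',o['ee_rot']).as_matrix()
        s['T']=T@np.array(s['T_tool_cam'])
    else:
        T=np.eye(4);T[:3,3]=s['origin'];a=np.array(s['attitude'])
        T[:3,:3]=a if a.shape==(3,3) else R.from_euler('xyz',a).as_matrix()
        s['T']=T
    return s
def save(s,f,crop=None,k=1):
    im=s['frame'][...,::-1]
    if crop: im=im[crop[1]:crop[3],crop[0]:crop[2]]
    cv2.imwrite(f,cv2.resize(im,None,fx=k,fy=k,interpolation=cv2.INTER_CUBIC))
def rays(s,px):
    K=np.array(s['camera_matrix']);px=np.asarray(px,float).reshape(-1,2)
    p=cv2.undistortPoints(px.reshape(-1,1,2),K,np.array([s['k1'],0,0,0.])).reshape(-1,2)
    return np.c_[p,np.ones(len(p))]@s['T'][:3,:3].T
def onplane(s,px,p0,n=(0,0,1)):
    d=rays(s,px);o=s['T'][:3,3];n=np.array(n)
    return o+d*(((np.array(p0)-o)@n)/(d@n))[:,None]
def proj(s,P):
    P=np.asarray(P,float).reshape(-1,3);Ti=np.linalg.inv(s['T'])
    r,_=cv2.Rodrigues(Ti[:3,:3])
    return cv2.projectPoints(P,r,Ti[:3,3],np.array(s['camera_matrix']),np.array([s['k1'],0,0,0.]))[0].reshape(-1,2)
E
python3 - <<'E'
from h import *
print(robot.get_obs())
for n in ('scene','side','wrist'):
    s=snap(n);save(s,f'pics/{n}0.png');np.save(f'pics/{n}0.npy',s,allow_pickle=True);print(n,s['T'],s['k1'],s['camera_matrix'],s.get('attitude'))
E
```

```text
pics
{'time': 0.0, 'joint_positions': array([-1.03118325e-01,  8.79779162e-02,  1.37222805e+00, -3.38368190e-05,
        1.68359928e+00, -1.03120210e-01]), 'qvel': array([-2.12899121e-04,  1.38323588e-03, -4.34740759e-05, -1.26234893e-04,
       -2.22875297e-03, -1.85366775e-04]), 'joint_torque': array([ 1.28542815e-03, -3.40182602e+01, -3.02423716e+01,  7.18220207e-02,
        3.29729996e-02, -1.13141955e-04]), 'tool_pos': array([5.49457629e-01, 2.95774276e-05, 2.04304950e-01]), 'ee_rot': array([-3.13938835e+00, -1.94307860e-04,  1.57079423e+00]), 'wrist_force': array([ 0.28720191,  0.22442075, -1.50001157]), 'wrist_torque': array([-0.02603592, -0.00623537,  0.03148428]), 'width': 0.09395958651765268}
scene [[ 0.69963515  0.46327655 -0.54395358  1.32632808]
 [ 0.71432738 -0.43678106  0.54677116 -0.84806851]
 [ 0.01571763 -0.77110126 -0.63651851  1.05345261]
 [ 0.          0.          0.          1.        ]] -0.11430915515077895 [[562.73222004   0.         317.24594509]
 [  0.         562.73222004 236.21959343]
 [  0.           0.           1.        ]] [-2.26087408 -0.01571828  0.79578861]
side [[-0.98836039 -0.07953619  0.1296832   0.33134884]
 [-0.1518922   0.4682097  -0.8704645   1.15056427]
 [ 0.0085145  -0.8800305  -0.47484084  0.73633618]
 [ 0.          0.          0.          1.        ]] -0.01954527167009226 [[512.87354894   0.         316.09887759]
 [  0.         512.87354894 232.14404158]
 [  0.           0.           1.        ]] [-2.06559906 -0.0085146  -2.98910468]
wrist [[ 9.99994682e-01  2.00281864e-04 -3.25521928e-03  5.51095983e-01]
 [-6.81029556e-04 -9.63285592e-01 -2.68477940e-01  7.93667855e-02]
 [-3.18947709e-03  2.68478729e-01 -9.63280333e-01  3.84364104e-01]
 [ 0.00000000e+00  0.00000000e+00  0.00000000e+00  1.00000000e+00]] -0.07723327375501311 [[392.76909081   0.         310.98151112]
 [  0.         392.76909081 238.49331288]
 [  0.           0.           1.        ]] None
```

View pics/scene0.png

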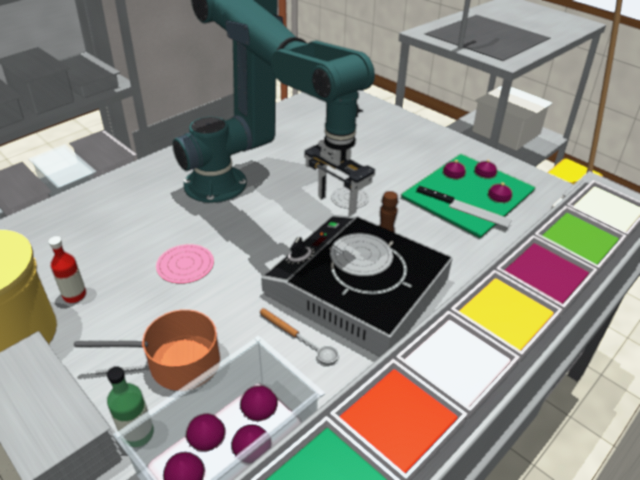

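View pics/wrist0.png

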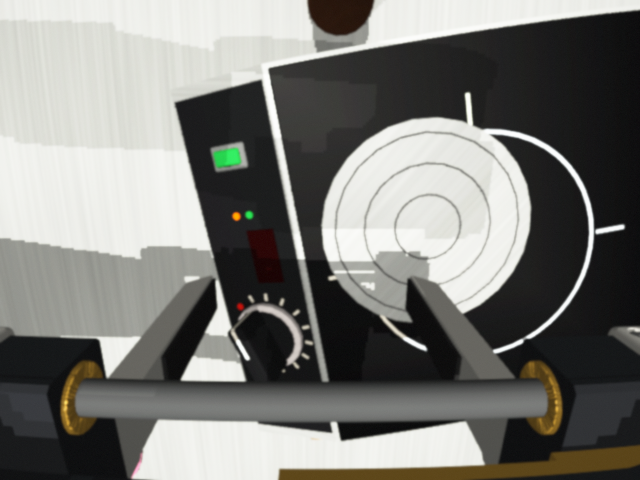

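View pics/side0.png

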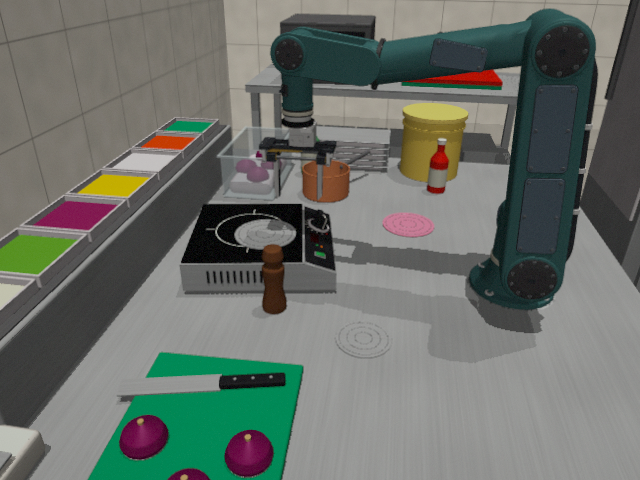

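Three discs could be the diffuser. One lies on the hob glass (scene 360,255; side 265,234; wrist 427,220), one is pink on the counter (scene 185,263), and one is a smaller steel disc on the counter (scene 350,197; side 363,339). The steel disc on the glass is the larger non-pink one, so it fits the description. I'll confirm that in a rectified enlarged view and measure from the same view.

```bash
cat >> h.py <<'E'
def top(s,x0,x1,y0,y1,z,k=2):
    # k px per mm ; col -> x, row -> -y (row0 = y1), metres
    X,Y=np.meshgrid(np.arange(x0,x1,.001/k),np.arange(y1,y0,-.001/k))
    p=proj(s,np.c_[X.ravel(),Y.ravel(),np.full(X.size,z)]).astype(np.float32).reshape(*X.shape,2)
    return cv2.remap(s['frame'],p[...,0],p[...,1],cv2.INTER_LINEAR)
def circ(P):
    A=np.c_[2*P,np.ones(len(P))];c=np.linalg.lstsq(A,(P**2).sum(1),rcond=None)[0]
    return c[:2],np.sqrt(c[2]+c[:2]@c[:2])
E
python3 - <<'E'
from h import *
s=np.load('pics/wrist0.npy',allow_pickle=True).item()
t=top(s,.38,.78,-.1,.2,.094,2)
cv2.imwrite('pics/top0.png',t[...,::-1])
pts=onplane(s,[[265,67],[335,438],[427,218],[468,95],[623,228]],[0,0,.094]);print(pts)
for n,px in (('scene',[[350,197],[185,263]]),('side',[[363,339],[408,224]])):
    print(n,onplane(np.load(f'pics/{n}0.npy',allow_pickle=True).item(),px,[0,0,.004]))
E
```

```text
[[ 0.51826315  0.12207942  0.094     ]
 [ 0.57199442 -0.19133778  0.094     ]
 [ 0.63841721  0.01464711  0.094     ]
 [ 0.66182996  0.10437646  0.094     ]
 [ 0.8007388   0.00724047  0.094     ]]
scene [[ 0.36038836  0.26821067  0.004     ]
 [ 0.2612228  -0.29504695  0.004     ]]
side [[ 0.35653978  0.27443391  0.004     ]
 [ 0.25758092 -0.29254671  0.004     ]]
```

View pics/top0.png

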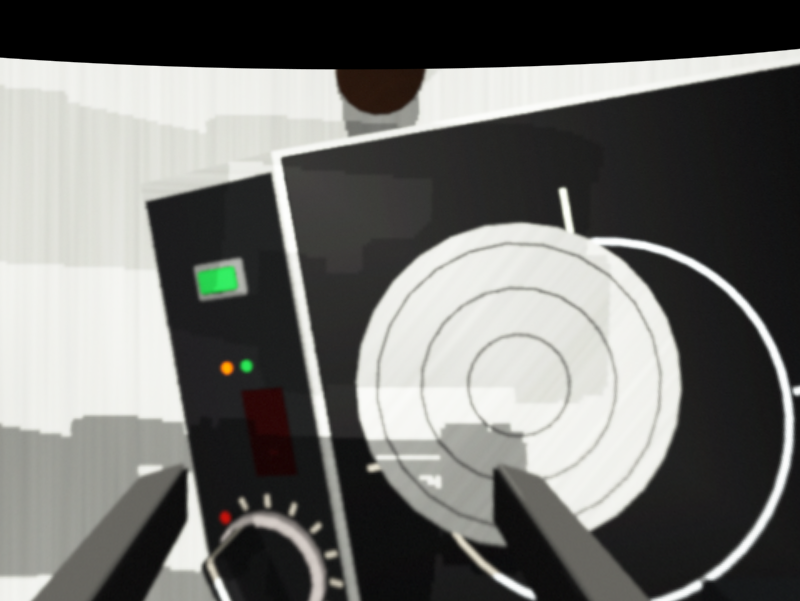

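The top view shows the steel plate at (519,384), about 325 px or 162 mm across, so it is the diffuser. The ring's arc runs from (595,240) via (793,400) to (480,565). The dial's pointer line is near (215,580), and the red dot is at (225,517).

```bash
cat > meas.py <<'E'
from h import *
def meas(s,guess=(.6845,-.012),pg=(.6395,.008)):
    t=top(s,.38,.82,-.14,.2,.094,2).astype(int); g=t.min(2)
    yy,xx=np.nonzero(g>150); P=np.c_[.38+xx/2000,.2-yy/2000]
    g1=np.array(guess);
    for i in range(8):
        r=np.hypot(*(P-g1).T); q=np.hypot(*(P-pg).T)
        m=(abs(r-.092)<(.008 if i<3 else .004))&(q>.086)
        if m.sum()<50: break
        g1,rr=circ(P[m])
    print('ring',g1,rr,m.sum())
    return g1
def plate(s,pg,lo=100):
    # edge points by radial scan in the rectified view at plate top height
    t=top(s,.38,.82,-.14,.2,.098,2).astype(int).min(2); E=[]
    for a in np.linspace(0,2*np.pi,180,endpoint=False):
        rr=np.arange(.066,.091,.0005); x=pg[0]+rr*np.cos(a); y=pg[1]+rr*np.sin(a)
        c=((x-.38)*2000).astype(int); r=((.2-y)*2000).astype(int)
        ok=(c>=0)&(c<t.shape[1])&(r>=0)&(r<t.shape[0])
        if not ok.all(): continue
        v=t[r,c]; d=v[:-4]-v[4:]; i=d.argmax()
        if d[i]>60: E.append([x[i+2],y[i+2]])
    E=np.array(E); c,R_=circ(E)
    for _ in range(6):
        e=abs(np.hypot(*(E-c).T)-R_); m=e<max(.002,np.median(e)); c,R_=circ(E[m])
    print('plate',c,R_,m.sum(),len(E)); return c
E
python3 - <<'E'
from meas import *
s=np.load('pics/wrist0.npy',allow_pickle=True).item()
p=plate(s,(.6395,.008)); p=plate(s,p); g=meas(s,pg=p); print((g-p)*1000)
s=np.load('pics/scene0.npy',allow_pickle=True).item()
p=plate(s,(.6395,.008)); g=meas(s,pg=p)
E
```

```text
plate [0.63820175 0.00844057] 0.07999271219635024 151 166
plate [0.63824461 0.00836944] 0.07997937015352696 154 165
ring [ 0.68230987 -0.0126555 ] 0.09218874506418226 4894
[ 44.06526162 -21.024938  ]Traceback (most recent call last):
  File "<stdin>", line 5, in <module>
  File "meas.py", line 23, in plate
    E=np.array(E); c,R_=circ(E)
                        ~~~~^^^
  File "h.py", line 35, in circ
    A=np.c_[2*P,np.ones(len(P))];c=np.linalg.lstsq(A,(P**2).sum(1),rcond=None)[0]
                                                     ~~~~~~~~~~^^^
    return umr_sum(a, axis, dtype, out, keepdims, initial, where)
numpy.exceptions.AxisError: axis 1 is out of bounds for array of dimension 1
```

Both radii check out: plate 80.0 mm, ring 92.2 mm. The plate must move (+44, -21) mm. I'll shut the fingers, move over the plate centre and come down.

step_arm([
  [[30, 3, -25, 0, 0], [60, 6, -50, 0, 0], [89, 8, -75, 0, 0], [89, 8, -92, 0, 0], [89, 8, -97, 0, 0], [89, 8, -97, 0, 0]],
])

```text
time: 0.65
tool_pos: [0.6373, 0.0081, 0.1054]
ee_rot: [-3.136, -0.0, 1.571]
wrist_force: [-0.1, -0.3, 0.5]
width: 0.0573
```

step_arm([
  [[0, 0, 0, 0, 0], [0, 0, 0, 0, 0], [0, 0, 0, 0, 0], [0, 0, 0, 0, 0], [0, 0, -2, 0, 0], [0, 0, -4, 0, 0], [0, 0, -5, 0, 0], [0, 0, -5, 0, 0]],
])

```text
time: 1.32
tool_pos: [0.6387, 0.008, 0.103]
ee_rot: [-3.141, -0.0, 1.571]
wrist_force: [0.4, 0.3, 0.1]
width: 0.0042
```

step_arm([
  [[0, 0, -1, 0, 0], [0, 0, -2, 0, 0], [0, 0, -3, 0, 0], [0, 0, -4, 0, 0], [0, 0, -4, 0, 0]],
])

```text
time: 1.73
tool_pos: [0.6389, 0.008, 0.0991]
ee_rot: [-3.141, -0.0, 1.571]
wrist_force: [0.8, 0.6, -0.8]
width: 0.0005
```

step_arm([
  [[0, 0, -1, 0, 0], [0, 0, -1.5, 0, 0], [0, 0, -1.5, 0, 0]],
])

```text
time: 1.98
tool_pos: [0.6391, 0.008, 0.0983]
ee_rot: [3.141, 0.0, 1.571]
wrist_force: [-0.2, -0.2, 1.7]
width: -0.0
```

step_arm([
  [[0, 0, -1, 0, 0], [0, 0, -1, 0, 0]],
])

```text
time: 2.15
tool_pos: [0.6392, 0.008, 0.0983]
ee_rot: [3.141, 0.0, 1.571]
wrist_force: [-1.9, 0.1, 3.9]
width: 0.0004
```

step_arm([
  [[0, 0, -1.5, 0, 0], [0, 0, -3, 0, 0], [0, 0, -3, 0, 0]],
])

```text
time: 2.4
tool_pos: [0.6397, 0.008, 0.0982]
ee_rot: [3.138, 0.0, 1.571]
wrist_force: [-4.2, -0.6, 12.8]
width: 0.0005
```

step_arm([
  [[2, -1, 0, 0, 0], [6, -3, 0, 0, 0], [11, -5.2, 0, 0, 0], [16, -7.6, 0, 0, 0], [21, -10, 0, 0, 0], [25, -12, 0, 0, 0], [27, -13, 0, 0, 0], [27, -13, 0, 0, 0]],
])

```text
time: 3.07
tool_pos: [0.6676, -0.0045, 0.0983]
ee_rot: [3.136, -0.001, 1.571]
wrist_force: [-2.8, 0.8, 11.3]
width: 0.0005
```

step_arm([
  [[2, -1, 0, 0, 0], [6, -3, 0, 0, 0], [11, -5.2, 0, 0, 0], [15, -7, 0, 0, 0], [17, -8, 0, 0, 0], [17, -8, 0, 0, 0]],
])

```text
time: 3.57
tool_pos: [0.6845, -0.0125, 0.0983]
ee_rot: [3.136, -0.001, 1.571]
wrist_force: [-2.1, 0.8, 10.9]
width: 0.0005
```

```bash
python3 - <<'E'
from meas import *
s=snap('wrist');np.save('pics/wrist1.npy',s,allow_pickle=True); print(s['obs']['tool_pos'])
p=plate(s,(.682,-.0127)); p=plate(s,p); g=meas(s,(.6823,-.0127),p); print((g-p)*1000)
save(s,'pics/w1.png')
E
```

```text
[ 0.68453863 -0.01254977  0.09830494]
plate [ 0.68321827 -0.01192147] 0.07993074170784426 127 127
plate [ 0.68321389 -0.0118483 ] 0.07997381555342754 126 126
ring [ 0.6820252  -0.01272494] 0.09246519492942802 5329
[-1.18869381 -0.87664956]
```

The plate sits 1.5 mm from the ring centre. I'll lift off and move to look at the dial.

step_arm([
  [[0, 0, 10, 0, 0], [0, 0, 40, 0, 0], [-30, -20, 60, 0, 40], [-60, -40, 80, 0, 40], [-88, -65, 100, 0, 40], [-116, -90, 115, 0, 40], [-145, -110, 130, 0, 40], [-172, -133, 145, 0, 40]],
])

```text
time: 4.28
tool_pos: [0.5094, -0.1466, 0.2398]
ee_rot: [3.141, 0.0, 1.571]
wrist_force: [0.7, -0.8, 0.3]
width: 0.0361
```

step_arm([
  [[0, 0, 0, 0, 40], [0, 0, 0, 0, 40], [0, 0, 0, 0, 40], [0, 0, 0, 0, 40]],
])

```text
time: 4.62
tool_pos: [0.5113, -0.1452, 0.2377]
ee_rot: [-3.14, -0.001, 1.572]
wrist_force: [0.1, -0.3, -0.1]
width: 0.0377
```

```bash
python3 - <<'E'
from meas import *
s=snap('wrist');np.save('pics/wrist2.npy',s,allow_pickle=True); print(s['obs']['tool_pos'],s['obs']['width'])
save(s,'pics/w2.png')
E
```

```text
[ 0.51131419 -0.14523229  0.23766437] 0.03770200666895628
```

View pics/w2.png

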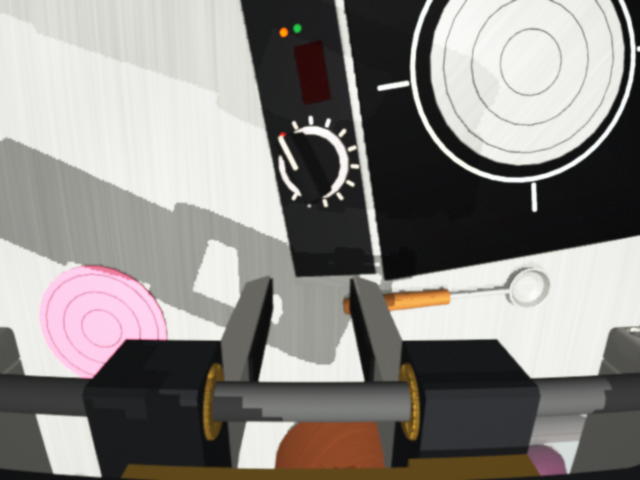

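The dial is around (315,162). Its pointer line runs from (279,133) to (296,168) and looks close to the red dot at (282,135). The plate shows an even ring all round. Next I'll rectify the fascia plane.

```bash
cat > dial.py <<'E'
from meas import *
def hob(s):
    e=onplane(s,[[342,10],[378,270]],[0,0,.091]); return e
def frame(yaw,o):  # fascia frame: columns ex(up slope), ey(left), n
    h=R.from_euler('z',yaw).as_matrix(); a=np.radians(20)
    return h@np.c_[[np.cos(a),0,np.sin(a)],[0,1,0],[-np.sin(a),0,np.cos(a)]]
def fas(s,F,o,half=.06,off=0,k=5):
    u=np.arange(-half,half,.001/k); U,V=np.meshgrid(u,-u)
    P=o+U.ravel()[:,None]*F[:,0]+V.ravel()[:,None]*F[:,1]+off*F[:,2]
    p=proj(s,P).astype(np.float32).reshape(*U.shape,2)
    return cv2.remap(s['frame'],p[...,0],p[...,1],cv2.INTER_LINEAR)
E
python3 - <<'E'
from dial import *
s=np.load('pics/wrist2.npy',allow_pickle=True).item()
e=onplane(s,[[340,10],[380,275]],[0,0,.091]); d=e[1]-e[0]; yaw=np.arctan2(d[0],-d[1]); print(e,'yaw',np.degrees(yaw))
t=onplane(s,[[377,88],[410,83],[534,184],[535,210],[297,275],[382,277]],[0,0,.094]); print(t)
ring=np.array([.682,-.0127]); print('tick dirs',[np.degrees(np.arctan2(*(ring-q[:2])[::-1])) for q in t[:4]])
hx=np.array([np.cos(yaw),np.sin(yaw)]); xe=(e[:,:2]@hx).mean(); print('glass front edge along hobx',xe,'zone hob x',ring@hx-xe-.110)
# fascia point: hob x=-112,z=.088 ; trim ~ -110
F=frame(yaw,None); p0=np.array([*(hx*(xe-.002)),.088])
c=onplane(s,[[318,163]],p0,F[:,2])[0]; print('rough centre',c)
im=fas(s,F,c); cv2.imwrite('pics/f0.png',im[...,::-1])
np.savez('fas.npz',F=F,p0=p0,c=c,yaw=yaw)
E
```

```text
[[ 0.53387111  0.02379552  0.091     ]
 [ 0.57316678 -0.19038193  0.091     ]] yaw 10.39657127996519
[[ 0.56346418 -0.03368651  0.094     ]
 [ 0.5892804  -0.02960331  0.094     ]
 [ 0.70024865 -0.10796058  0.094     ]
 [ 0.70441401 -0.13031545  0.094     ]
 [ 0.49957519 -0.18926969  0.094     ]
 [ 0.5744774  -0.19112394  0.094     ]]
tick dirs [np.float64(10.040049916883037), np.float64(10.331881460910319), np.float64(100.84451691035869), np.float64(100.78950259115797)]
glass front edge along hobx 0.5294003061277505 zone hob x 0.029110957586055072
rough centre [ 0.51781606 -0.09367917  0.07526433]
```

View pics/f0.png

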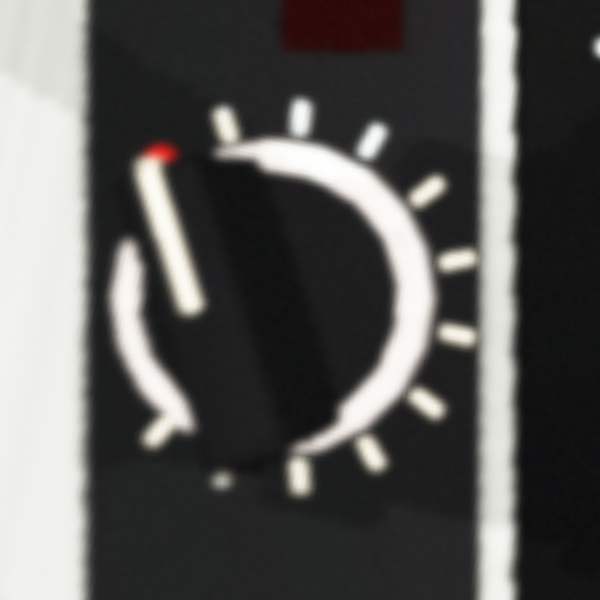

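On the fascia, the eleven ticks run from (227,125) clockwise to (158,430), and the red dot is at (160,153). The pointer line points at about 105°, which is one click past the dot's 130°. I'll compute this exactly.

```bash
python3 - <<'E'
from dial import *
s=np.load('pics/wrist2.npy',allow_pickle=True).item(); z=np.load('fas.npz');F=z['F'];c=z['c']
t=np.array([(227,125),(301,117),(372,140),(428,191),(458,260),(458,334),(427,403),(372,454),(300,476),(158,430)],float)
q=(np.c_[t[:,0]-300,300-t[:,1]])/5
m,r=circ(q); a=np.degrees(np.arctan2(*(q-m).T[::-1])); print('centre mm',m,'r',r,a.round(1),'resid',(np.hypot(*(q-m).T)-r).round(2))
ks=np.array([1,2,3,4,5,6,7,8,9,11]); off=((a+24*ks+180)%360-180); print('off angle',off.round(1))
C=c+F[:,0]*m[0]/1e3+F[:,1]*m[1]/1e3
im=fas(s,F,C,.04,.0415,5); g=im.astype(int).min(2)
msk=(g>140).astype(np.uint8); n,l,st,ce=cv2.connectedComponentsWithStats(msk)
for i in range(1,n):
    if st[i,4]>60:
        P=np.argwhere(l==i)[:,::-1].astype(np.float32); vx,vy,x0,y0=cv2.fitLine(P,2,0,0,.01,.01).ravel()
        print(st[i],'dir',np.degrees(np.arctan2(-vy,vx))%180,'centroid',(x0-200)/5,(200-y0)/5)
G=C+.031*F[:,2]; print('C',C,'grip',G,'TCP target',G-[0,0,.0105],'joints',robot.get_obs()['joint_positions'])
np.savez('d.npz',C=C,F=F,G=G)
E
```

```text
centre mm [-3.77824726  0.62720102] r 36.16695239551888 [ 107.5   83.7   59.9   35.8   11.8  -11.9  -36.   -60.   -84.  -132.8] resid [-0.13  0.03  0.09  0.05 -0.03 -0.02 -0.08  0.14 -0.14  0.1 ]
off angle [131.5 131.7 131.9 131.8 131.8 132.1 132.  132.  132.  131.2]
[    0     0   109   400 42907] dir 89.94033 centroid -29.372654 0.14816284
[286  10  19  34 526] dir 84.28698 centroid 18.92928 34.68403
[  220    17   180   302 11001] dir 109.31632 centroid 28.41505 9.707209
[345  32  25  31 505] dir 59.123337 centroid 31.353662 30.669703
[ 152   61   58  136 2974] dir 107.67917 centroid -4.1011443 14.373032
[391  86   9  17 117] dir 81.16545 centroid 39.131622 20.97265
[ 130  135   71  177 4367] dir 106.608406 centroid -8.392901 -5.5582795
[390 263  10  17 120] dir 99.61593 centroid 39.098335 -13.983332
[345 304  23  29 434] dir 120.173515 centroid 31.182947 -23.57926
[285 322  18  31 432] dir 94.73874 centroid 18.71574 -27.480555
C [ 0.51421078 -0.09370297  0.07397209] grip [ 0.50378222 -0.09561632  0.10310256] TCP target [ 0.50378222 -0.09561632  0.09260256] joints [-3.83326804e-01  4.38862270e-02  1.35364022e+00  3.71372808e-04
  1.74648206e+00 -3.84762439e-01]
```

All ten ticks agree that off is at 131.9°. The pointer is at 107.7°, so the dial is on click 1, and it needs 6 more clicks: 144° clockwise, or -2.51 rad about z. Next I approach the grip bar.

step_arm([
  [[-2, 12, -10, 0.12, 40], [-4, 25, -30, 0.24, 40], [-6, 38, -55, 0.36, 40], [-7.5, 49.5, -80, 0.48, 40], [-7.5, 49.5, -88, 0.49, 40], [-7.5, 49.5, -88, 0.49, 40], [-7.5, 49.5, -88, 0.49, 40]],
])

```text
time: 5.25
tool_pos: [0.5039, -0.0964, 0.1508]
ee_rot: [-3.141, -0.0, 2.059]
wrist_force: [0.2, -0.5, 2.0]
width: 0.0378
```

```bash
python3 - <<'E'
from dial import *
s=snap('wrist'); save(s,'pics/w3.png'); d=np.load('d.npz'); o=s['obs']; print(o['tool_pos'],o['ee_rot'],o['joint_positions'],'err mm',(d['G']-[0,0,.0105]-o['tool_pos'])*1e3)
E
```

```text
[ 0.5039047  -0.09643376  0.15084675] [-3.14082119e+00 -3.23010739e-04  2.05931864e+00] [-2.99413217e-01  2.28542839e-02  1.54654391e+00 -3.19067260e-04
  1.57296756e+00 -7.87936221e-01] err mm [ -0.12247867   0.81743726 -58.24418993]
```

View pics/w3.png

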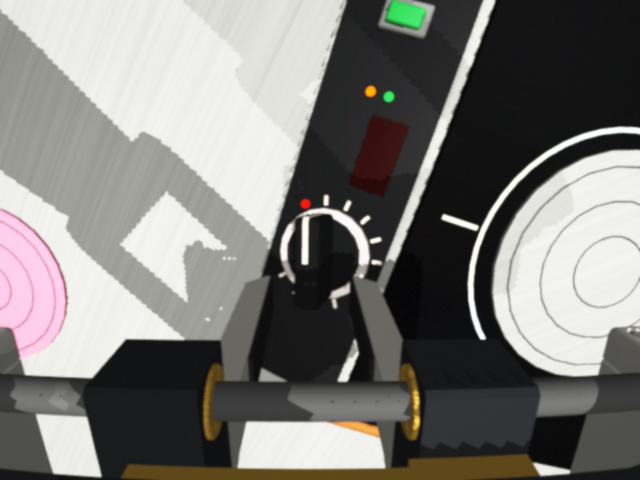

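The bar stands upright in the picture at column 305–325, between the fingers (inner faces at 265 and 355). The red dot is at (305,203). I'll come down and close.

step_arm([
  [[0, 0.5, -20, 0, 40], [0, 0.5, -38, 0, 40], [0, 0.5, -50, 0, 40], [0, 0.5, -56, 0, 40], [0, 0.5, -58, 0, 40], [0, 0.5, -58, 0, 40]],
])

```text
time: 5.8
tool_pos: [0.5039, -0.0964, 0.0934]
ee_rot: [3.141, 0.0, 2.06]
wrist_force: [0.0, -0.9, 0.0]
width: 0.0376
```

step_arm([
  [[0, 0, 0, 0, 25], [0, 0, 0, 0, 15], [0, 0, 0, 0, 10], [0, 0, 0, 0, 10], [0, 0, 0, 0, 10], [0, 0, 0, 0, 10]],
])

```text
time: 6.3
tool_pos: [0.504, -0.0964, 0.0941]
ee_rot: [3.14, 0.002, 2.061]
wrist_force: [-1.9, -1.3, 4.7]
width: 0.0208
```

step_arm([
  [[0, 0, 0, -0.1, 10], [0, 0, 0, -0.2, 10], [0, 0, 0, -0.3, 10], [0, 0, 0, -0.4, 10], [0, 0, 0, -0.5, 10], [0, 0, 0, -0.5, 10]],
])

```text
time: 6.8
tool_pos: [0.504, -0.0964, 0.0943]
ee_rot: [3.14, 0.001, 1.558]
wrist_force: [-2.3, -1.2, 4.7]
width: 0.0203
```

step_arm([
  [[0, 0, 0, -0.1, 10], [0, 0, 0, -0.2, 10], [0, 0, 0, -0.3, 10], [0, 0, 0, -0.4, 10], [0, 0, 0, -0.5, 10], [0, 0, 0, -0.6, 10], [0, 0, 0, -0.7, 10], [0, 0, 0, -0.7, 10]],
])

```text
time: 7.47
tool_pos: [0.5032, -0.097, 0.0946]
ee_rot: [3.14, 0.002, 0.857]
wrist_force: [-4.8, -2.0, 7.3]
width: 0.0183
```

step_arm([
  [[0, 0, 0, -0.1, 10], [0, 0, 0, -0.2, 10], [0, 0, 0, -0.3, 10], [0, 0, 0, -0.4, 10], [0, 0, 0, -0.5, 10], [0, 0, 0, -0.6, 10], [0, 0, 0, -0.7, 10], [0, 0, 0, -0.7, 10]],
])

```text
time: 8.13
tool_pos: [0.5031, -0.0963, 0.0943]
ee_rot: [3.141, 0.001, 0.157]
wrist_force: [-4.5, -1.2, 7.0]
width: 0.0158
```

step_arm([
  [[0, 0, 0, -0.1, 10], [0, 0, 0, -0.2, 10], [0, 0, 0, -0.3, 10], [0, 0, 0, -0.4, 10], [0, 0, 0, -0.5, 10], [0, 0, 0, -0.6, 10], [0, 0, 0, -0.62, 10], [0, 0, 0, -0.62, 10]],
])

```text
time: 8.8
tool_pos: [0.5034, -0.0957, 0.0938]
ee_rot: [-3.141, 0.0, -0.46]
wrist_force: [-2.7, -0.8, 4.9]
width: 0.0185
```

step_arm([
  [[0, 0, 0, 0, 20], [0, 0, 0, 0, 30], [0, 0, 0, 0, 40], [0, 0, 0, 0, 40], [0, 0, 0, 0, 40]],
])

```text
time: 9.22
tool_pos: [0.5034, -0.0958, 0.0924]
ee_rot: [3.142, 0.001, -0.459]
wrist_force: [-0.4, -0.9, -0.3]
width: 0.0371
```

step_arm([
  [[0, 0, 15, 0, 40], [0, 0, 40, 0, 40], [-10, 0, 80, 0, 40], [-20, 0, 120, 0, 40], [-25, 0, 150, 0, 40], [-25, 0, 160, 0, 40], [-25, 0, 160, 0, 40], [-25, 0, 160, 0, 40]],
])

```text
time: 9.88
tool_pos: [0.4786, -0.0959, 0.252]
ee_rot: [3.142, 0.001, -0.459]
wrist_force: [0.1, -0.3, -1.3]
width: 0.0376
```

```bash
python3 - <<'E'
from dial import *
s=snap('wrist'); save(s,'pics/w4.png'); np.save('pics/wrist4.npy',s,allow_pickle=True)
d=np.load('d.npz'); im=fas(s,d['F'],d['C'],.06,0,5); cv2.imwrite('pics/f4.png',im[...,::-1])
print(s['obs']['tool_pos'],s['obs']['ee_rot'])
E
```

```text
[ 0.47859743 -0.09591176  0.25196475] [ 3.14153410e+00  7.38344297e-04 -4.59048141e-01]
```

View pics/w4.png

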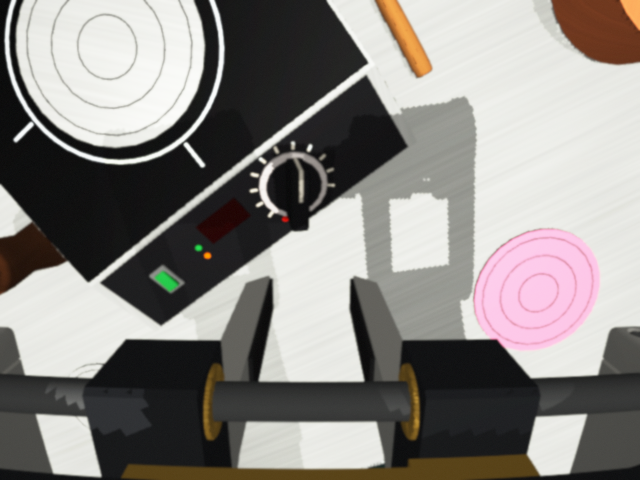

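The dial is at (297,185) and its white line seems to run (297,160)–(302,200), near the upper end of the bar. The plate is still evenly ringed. I'll measure the angle.

```bash
python3 - <<'E'
from dial import *
s=np.load('pics/wrist4.npy',allow_pickle=True).item(); d=np.load('d.npz')
p=onplane(s,[[297,162],[302,200]],d['C']+.0415*d['F'][:,2],d['F'][:,2]); q=(p-d['C'])@d['F']*1e3; print(q, np.degrees(np.arctan2(*(q[0]-q[1])[1::-1])),'want',131.9-168)
cv2.imwrite('pics/f5.png',cv2.resize(fas(s,d['F'],d['C'],.045,.0415,6),None,fx=1,fy=1)[...,::-1])
E
```

```text
[[ 31.23922499 -18.19554137  41.5       ]
 [  2.08000047  -2.09682379  41.5       ]] -28.902952941326756 want -36.099999999999994
```

View pics/f5.png

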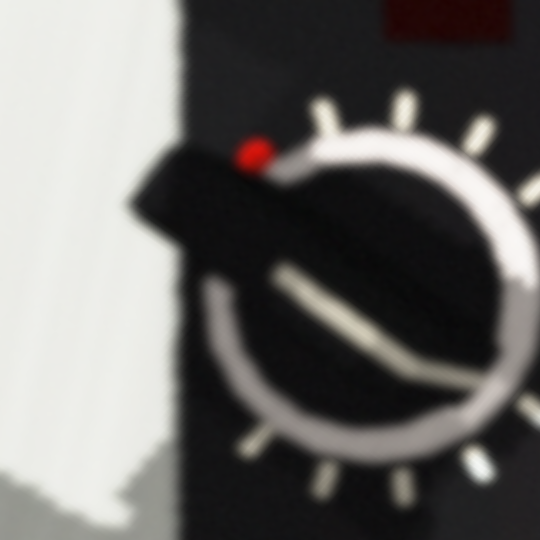

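On the bar's top face the line runs (283,272)→(408,362), which is -35.8°. The seventh click is at -36.1°. After that the line bends down the end face. A last plate check, then hand in.

```bash
python3 - <<'E'
from dial import *
s=np.load('pics/wrist2.npy',allow_pickle=True).item()
p=plate(s,(.683,-.012)); g=meas(s,(.6823,-.0127),p); print('after release',(g-p)*1000)
s=np.load('pics/wrist4.npy',allow_pickle=True).item()
p=plate(s,(.683,-.012)); g=meas(s,(.6823,-.0127),p); print('now',(g-p)*1000)
if np.hypot(*(g-p))<.006: print(robot.close_job())
E
```

```text
plate [ 0.68316014 -0.01198016] 0.079923523074517 123 134
ring [ 0.68236401 -0.01240596] 0.09203615104020889 6366
after release [-0.79612512 -0.42579222]
plate [ 0.68318972 -0.01192783] 0.07998628063882703 117 124
ring [ 0.68224252 -0.01207802] 0.09202377354860185 5933
now [-0.9471933  -0.15018563]
the job is handed in; nothing more can be done
None
```

The plate is centred on the ring, the dial is on the seventh click, and the job is handed in. No verdict was reported.

- **Plate:** I pressed on its centre with the shut fingers and slid it (+44, -21) mm. The readings between moves showed at most about 13 N. The last check put it about 1 mm from the ring's centre, against the 12 mm allowed.
- **Dial:** It started on the first click. I gripped the bar, turned it 144° clockwise, let go and withdrew. The pointer then read -35.8°, and the seventh click is at -36.1°. My first reading from two hand-picked pixels gave -28.9°, because it took in the part of the white line that bends down the bar's end face. The enlarged view settled it.
- **Other items:** I planned the moves clear of the pan, mill, spoon and knife and felt no unexpected contact. I did not measure their positions again at the end.

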